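# Square up the spare tiles and shut their case

### The arm

A 6-joint arm with a two-finger parallel gripper is mounted at the origin on the work surface. World frame = base frame: x ahead of the robot, y to its left, z up, the work surface at z = 0. Lengths are in m, angles in rad, forces in N, time in s.
With the tool pointing down it reaches from about 0.25 to 0.775 m from the base axis. Payload 4 kg.
Tool frame: the origin (TCP) lies midway between the tips of the shut fingers; the grasp point (between the pads) lies 19 mm behind it (grip_point_offset is the distance from the TCP to the grasp point, in m); z points along the fingers, y is the line along which they close (so a half turn about z gives the same grasp; the last joint's range is limited). The gripper opens to 94 mm and grips with 3 to 60 N. Pads are 16 mm wide; open, the fingers measure 119 mm over their backs; the gripper's body (75 mm by 177 mm) begins 78 mm behind the grasp point.
Start: joints at [-1.38, 0.087, 1.371, -0, 1.684, -0.103], TCP at [0.159, -0.526, 0.206] pointing down, gripper open.
Joint ranges: [-3.1, 3.1], [-0.76, 2.03], [0.27, 2.55], [-1.08, 4.22], [0.17, 2.65], [-2.57, 2.57]. Speed limits (rad/s): [2.79, 2.79, 3.14, 3.14, 3.14, 3.14].

### API

Orientations are given as [roll, pitch, yaw] about the fixed x, y, z axes, in that order (R = Rz(yaw) Ry(pitch) Rx(roll)).
In Python, from bench import * gives the robot as it stands.
- The arm moves only by the tool carry_out, never from a script. Its argument "commands" is a list of rows, each a list of 6 numbers: the shift along the tool's x, y, z in m, then the turn, a rotation vector about the tool's x, y, z in rad. In form: [[tx, ty, tz, rx, ry, rz], ...]. A call has exactly 5 rows; each row is the pose to reach, as a shift and turn from the pose commanded when the call began, along the tool's axes at that moment; what a row does not reach only later rows make up. A row lasts 1/10 s, in which the tool goes at most 50 mm and 8.59 degrees, less where a joint would pass 70% of its speed; a pose out of reach is approached as far as the arm can. A call with a gripper value outside its range is refused whole. "jaw" is the opening, from 0 (shut) to 1 (fully open), set as the call begins (left out, the last holds). The fingers move at their own pace and stop on an object; the grip force is fixed at half the most. Time passes only in rows, so rows that repeat a pose let the fingers close, or fill a call up. It gives the time, the measured TCP pose, the force, the opening and the grip force at its end, in the units of the state.
- get_obs(): the state, without advancing time (a new reading comes with each control period).
- snapshot(name): name is "scene" or "top"; returns a dict with "img" (400x640x3 uint8, red, green, blue), "range_z" (400x640 float32, m along the optical axis (not along the pixel's ray), 0 where there is no reading), "fx", "fy", "cx", "cy" (pixels), "R" (3x3) and "t" (3): a world point X has camera coordinates R X + t. Camera axes: x right, y down, z forward; pixel columns grow to the right and rows downward; lengths in m; the calibration is good to about 2 mm. A picture is of the moment at which its call begins.
- close_job(): hands the job in; it is judged then, once.
The state is a dict: "time": time; "joint_positions": joint angles; "qvel": joint speeds; "joint_torque": joint torques, N m; "tool_pos": TCP position; "ee_rot": TCP orientation; "wrist_force": force on the tool from outside, world axes, zero at the start; "wrist_torque": the same for the moment, N m; "width": finger opening in m; "finger_force": force on a finger pad.
Only numpy, scipy, OpenCV 4.12 (cv2) and the standard library are available. Lean on these libraries where they do the work, as an engineer would, in place of code of your own. Each camera call takes 0.05 s, during which the arm holds its last target. There are 200 camera calls.

### The job

Add the loose tile from the wooden ledge to the top of the two in the open tile case by sliding it across, and square all three into one straight pile, pushed fully home against the back of the case and lined up with its walls. Then shut the lid completely over the pile, and leave the glass jar, the drain strainer and the soap box where they are.

Things in the scene. Friction and masses are not known exactly. Their poses are not given: they have to be found in the camera images.
- case: Grey plastic tile case fixed to the shelf. Origin on the shelf under its middle; x to its back, y to its hinge side, z up. Floor 15 mm thick, front edge x = -47 (tiles at home overhang it by 2). 4 mm walls: back stop, inner face x = +49, 47 high; hinge wall, inner face y = +51, 47 high; low sill, inner face y = -51, 37 high. The -x side, to the robot, is open.
- home (a point): Centre of the finished pile's underside, on the case floor, 15 mm above the shelf (case x = y = 0). Three tiles pushed home against the back stop have their centres here, to 2 mm along y (4 mm play between sill and hinge wall), and reach 45 mm above the shelf.
- ledge (a point): Centre of the flat top of the wooden ledge, a block fixed to the case's sill outside: 160 (case x) by 140 (case y) mm, top 37 mm above the shelf, level with the sill. This point is at x = -20, y = -126 in the case's frame.
- lid (a joint): Angle of the case's lid in rad: 0 shut, grows as it swings up and away over the hinge wall, at most 2.5; starts wide open (2.1 to 2.35). The hinge is stiff (about 0.08 N m): the lid stays where it is left and must be pushed all the way down.
- lid_hinge (a point): Point on the lid's hinge axis, at its middle: x = 0, y = +55, z = 49 mm in the case's frame. The axis runs along the case's x.
- lid_edge (a point): Middle of the lid's free edge, 110 mm from the hinge axis, at half thickness. The lid is a flat grey plastic plate 110 x 110 x 4 mm (shut: top face 51 mm above the shelf) with a 10 mm rim hanging down along the free edge, meeting the sill, and along the -x side (inner face at case x = -54).
- tile_1: Square terracotta tile, 98 x 98 x 10 mm, 0.13 to 0.27 kg, sliding easily on wood, case and other tiles (friction about 0.35); origin at the centre of its underside, z up. Lower of the two in the case, on its floor. Pulled out some way towards -x of the case.
- tile_2: Square terracotta tile, 98 x 98 x 10 mm, 0.13 to 0.27 kg, sliding easily on wood, case and other tiles (friction about 0.35); origin at the centre of its underside, z up. Upper of the two in the case. Pulled out some way towards -x of the case.
- tile_3: Square terracotta tile, 98 x 98 x 10 mm, 0.13 to 0.27 kg, sliding easily on wood, case and other tiles (friction about 0.35); origin at the centre of its underside, z up. The loose one, lying flat and turned on the ledge, its underside 2 mm above the upper of the two in the case.
- jar: Clear glass jar with a steel twist cap, 70 mm across, 90 mm high, standing behind the ledge. Bystander; origin at the centre of its underside.
- strainer: Round stainless steel drain strainer, 92 mm across, 17 mm high, in front of the case on its hinge side. Bystander; origin at the centre of its underside.
- soap_box: Small plain cardboard soap box, 95 x 65 x 32 mm, beyond the ledge. Bystander; origin at the centre of its underside.
Things that resemble listed ones, but are neither listed nor needed, are in the scene too. Leave any black, blue or turquoise look-alike of the tile_3 alone.

How it is judged:
By the outcome, as a careful person would: the job done as asked, in the order asked, and still so for the second after the job is handed in, with the robot touching nothing.
It also fails if it takes over 61 s, if anything falls off the work surface, if the arm or the gripper's body presses on something with over 40 N, if the wrist force passes 120 N, or if a joint passes its speed limit or range.

## Working session

There is one attempt and no reset: what is moved stays moved. The work goes in short steps, Python scripts to look and compute and a tool call to move; the robot and the scene stay as the last step left them, time stands still between calls to the robot, and variables do not carry over. Pictures are saved under pics/ and viewed, at most 10 in all, crops included, and the job is handed in when it is done.

Besides the shell and the picture viewer there is one more tool, called after "Call:" as name(argument=value, ...), one argument or row to a line, values as JSON. carry_out: Moves the arm, as the interface text tells. Its arguments: {"type":"object","properties":{"commands":{"type":"array","items":{"type":"array","items":{"type":"number"}}},"jaw":{"type":"number"}},"required":["commands"]}

```bash
mkdir -p pics; ls; python3 - <<'E'
from bench import *
import cv2,numpy as np,pickle
for n in("scene","top"):
    s=snapshot(n); cv2.imwrite(f"pics/{n}0.png",s["img"][:,:,::-1]); pickle.dump(s,open(f"{n}0.pkl","wb"))
    print(n,s["fx"],s["cx"],s["cy"],np.round(s["R"],3).tolist(),s["t"])
o=get_obs();print({k:np.round(v,3).tolist() for k,v in o.items()})
E
```

```text
pics
scene 506.15577116661956 311.8794394956443 209.89083906942196 [[-0.174, 0.985, -0.013], [0.846, 0.142, -0.514], [-0.504, -0.1, -0.858]] [ 0.22405731 -0.4432757   1.49100305]
top 465.20441683447825 322.9971638545091 207.1510763017786 [[-0.021, -1.0, -0.002], [-0.978, 0.021, -0.208], [0.208, -0.003, -0.978]] [-0.10650445  0.59788261  0.97217632]
{'time': 0.1, 'joint_positions': [-1.38, 0.088, 1.372, -0.0, 1.684, -0.103], 'qvel': [-0.004, -0.001, -0.002, 0.001, 0.001, 0.0], 'joint_torque': [0.001, -34.125, -30.33, 0.072, 0.03, -0.0], 'tool_pos': [0.159, -0.526, 0.204], 'ee_rot': [-3.14, -0.0, 0.294], 'wrist_force': [-0.259, 0.389, -1.024], 'wrist_torque': [0.013, 0.024, -0.015], 'finger_force': 0.0, 'width': 0.094}
```

View pics/scene0.png

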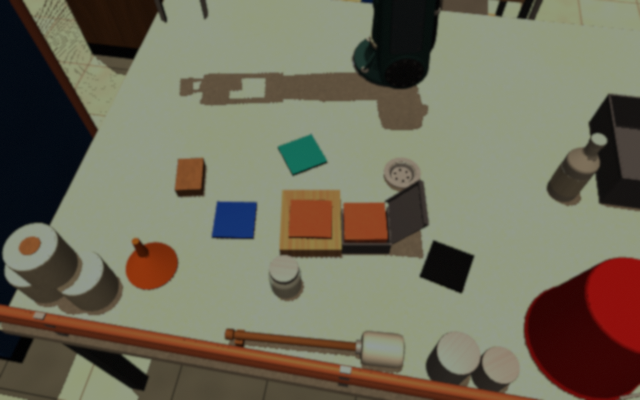

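View pics/top0.png

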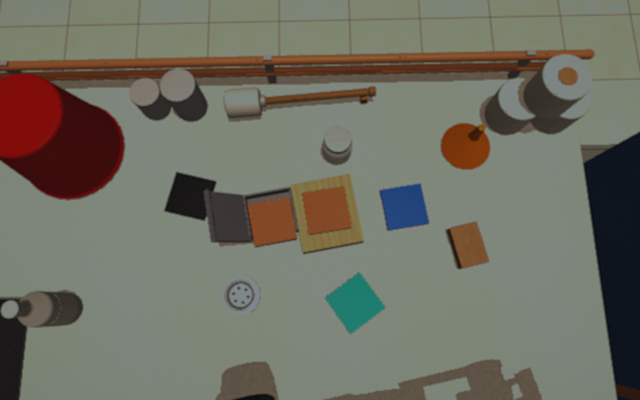

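The scene view shows the ledge at about (311,222) with tile_3 on it, the case at (367,222) with its lid open at (407,212), the strainer at (402,172), the jar at (285,275) and the soap box at (190,176). The top view shows the ledge at (327,213), the case tiles at (272,221), the lid at (229,217), and look-alikes in black, blue and turquoise.

```bash
cat > h.py <<'E'
import cv2,numpy as np,pickle
def cloud(s):
    v,u=np.mgrid[0:400,0:640]; z=s["range_z"]
    P=np.stack([(u-s["cx"])/s["fx"]*z,(v-s["cy"])/s["fy"]*z,z],-1)
    return (P-s["t"])@s["R"]
def pix(s,X):
    c=s["R"]@np.array(X)+s["t"]; return np.round([s["fx"]*c[0]/c[2]+s["cx"],s["fy"]*c[1]/c[2]+s["cy"]],1)
def uvh(s,u,v,h):
    d=s["R"].T@np.array([(u-s["cx"])/s["fx"],(v-s["cy"])/s["fy"],1]); o=-s["R"].T@s["t"]
    return o+d*(h-o[2])/d[2]
def orect(s,mask,h):
    "min-area rectangle of mask's outline cast to height h: centre, sides, angle, corners"
    c=max(cv2.findContours(mask.astype(np.uint8),0,cv2.CHAIN_APPROX_NONE)[0],key=cv2.contourArea)[:,0]
    p=np.array([uvh(s,*q,h)[:2] for q in c]); r=cv2.minAreaRect((p*1000).astype(np.float32))
    return np.round(r[0],1),np.round(r[1],1),round(r[2],1)
E
python3 - <<'E'
from h import *
for n in("scene","top"):
    s=pickle.load(open(n+"0.pkl","rb")); P=cloud(s)
    hsv=cv2.cvtColor(s["img"],cv2.COLOR_RGB2HSV)
    px={"scene":dict(t3=(311,219),t2=(366,222),wood=(290,205),table=(340,160),lid=(407,212),jar=(284,263),str=(402,172)),
        "top":dict(t3=(327,210),t2=(272,221),wood=(301,215),table=(290,290),lid=(229,217),jar=(338,135),str=(241,295))}[n]
    for k,(u,v) in px.items(): print(n,k,np.round(P[v,u]*1000),hsv[v,u])
    b=(310,180,440,270) if n=="scene" else (200,165,370,265)
    if n=="scene": b=(270,175,440,265)
    im=s["img"][b[1]:b[3],b[0]:b[2],::-1]
    f=4.6; cv2.imwrite(f"pics/{n}0c.png",np.clip(cv2.resize(im,None,fx=f,fy=f,interpolation=cv2.INTER_CUBIC)*1.3,0,255)); print(b,f)
    for k in("t3","t2"):
        u,v=px[k]; ff=np.zeros((402,642),np.uint8)
        cv2.floodFill(cv2.GaussianBlur(s["img"],(3,3),0),ff,(u,v),0,(25,)*3,(25,)*3,4|cv2.FLOODFILL_FIXED_RANGE|cv2.FLOODFILL_MASK_ONLY|(1<<8))
        print(k,orect(s,ff[1:-1,1:-1],.047 if k=="t3" else .035))
E
```

```text
scene t3 [ 598. -123.   48.] [  9 194 143]
scene t2 [578.   2.  35.] [  9 194 143]
scene wood [ 569. -178.   47.] [ 13 172 142]
scene table [387. -86.   1.] [ 41  35 153]
scene lid [573.  87.  96.] [12 50 51]
scene jar [ 736. -156.   90.] [ 27  33 145]
scene str [400.  74.   3.] [ 17  52 137]
(270, 175, 440, 265) 4.6
t3 (array([ 594.6, -125.6]), array([100.9, 100.5]), 9.5)
t2 (array([573.8,  -1.8]), array([93.3, 94.3]), 10.3)
top t3 [ 592. -128.   47.] [ 11 177 131]
top t2 [572.  -3.  34.] [ 11 180 130]
top wood [584. -69.  36.] [ 21 124 130]
top table [418. -40.  -3.] [ 50  23 135]
top lid [572.  83.  92.] [ 4 30 60]
top jar [ 753. -156.   93.] [ 36  19 131]
top str [409.  71.   1.] [ 83  17 135]
(200, 165, 370, 265) 4.6
t3 (array([ 592., -126.]), array([102.6, 101.5]), 9.1)
t2 (array([572.1,  -3. ]), array([98.3, 96.9]), 9.9)[ WARN:0@0.057] global loadsave.cpp:1063 imwrite_ Unsupported depth image for selected encoder is fallbacked to CV_8U.
```

View pics/top0c.png

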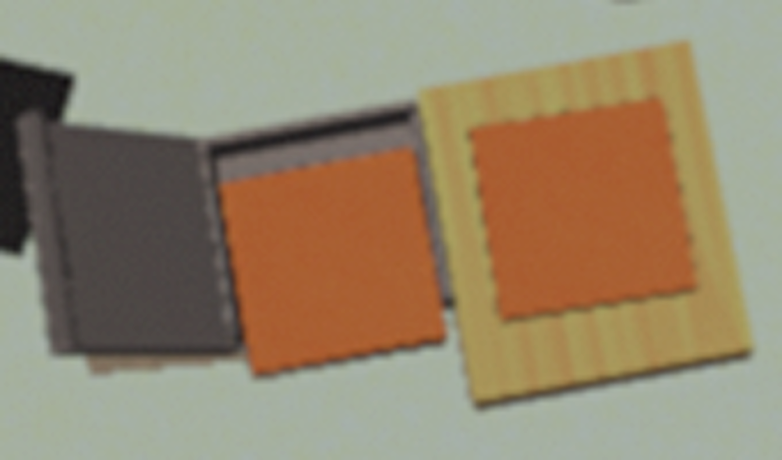

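View pics/scene0c.png

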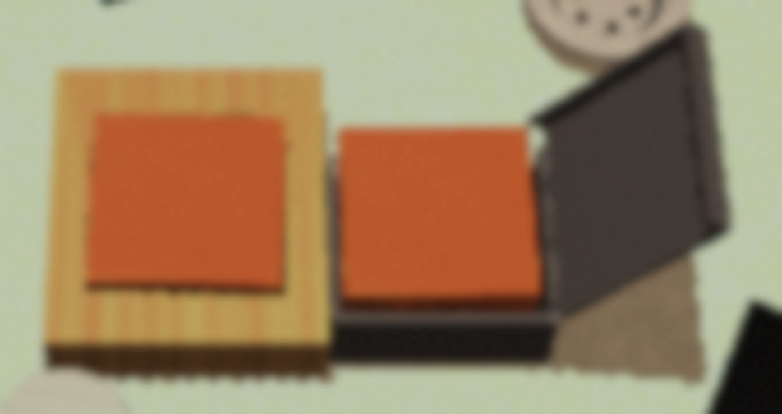

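The top crop shows the ledge's top corners at crop (418,88), (690,42), (750,352) and (475,405). Tile_3's corners are (471,130), (660,97), (696,288) and (503,320). Tile_2's corners are (220,182), (414,148), (445,340) and (255,376), pulled out towards the robot.

```bash
cat >> h.py <<'E'
def quad(s,cr,h,b=(200,165),f=4.6):
    return np.array([uvh(s,b[0]+(x+.5)/f-.5,b[1]+(y+.5)/f-.5,h) for x,y in cr])*1000
E
python3 - <<'E'
from h import *
s=pickle.load(open("top0.pkl","rb")); S=pickle.load(open("scene0.pkl","rb"))
Q={"ledge":([(418,88),(690,42),(750,352),(475,405)],.037),"t3":([(471,130),(660,97),(696,288),(503,320)],.047),"t2":([(220,182),(414,148),(445,340),(255,376)],.035)}
QS={"ledge":([(58,70),(322,68),(330,345),(47,345)],.037),"t3":([(95,113),(284,121),(283,290),(87,285)],.047),"t2":([(341,129),(527,127),(540,298),(343,297)],.035)}
for n,s,D,b in(("top",s,Q,(200,165)),("scene",S,QS,(270,175))):
  for k,(c,h) in D.items():
    q=quad(s,c,h,b)[:,:2]; e=[q[(i+1)%4]-q[i] for i in range(4)]
    print(n,k,"ctr",q.mean(0).round(1),"len",np.round([np.hypot(*x) for x in e],1),"ang",np.round([(np.degrees(np.arctan2(x[1],x[0]))+45)%90-45 for x in e],1))
for n in("top","scene"):
  s=pickle.load(open(n+"0.pkl","rb")); P=cloud(s)
  # jar, strainer extents; lid normal
  a=(P[...,2]>.08)&(P[...,2]<.1)&(abs(P[...,0]-.745)<.06)&(abs(P[...,1]+.155)<.06); print(n,"jar",a.sum(),P[a].mean(0),np.ptp(P[a],axis=0))
  u,v=(229,217) if n=="top" else (402,218)
  L=P[v-14:v+14,u-10:u+8].reshape(-1,3); L=L[L[:,2]>.05]; c=L.mean(0); nn=np.linalg.svd(L-c)[2][2]; nn*=-np.sign(nn[1]); print("lid",c.round(3),nn.round(3))
s=pickle.load(open("top0.pkl","rb"));print("strainer",uvh(s,241,295,.012),"soap",uvh(s,468,245,.032),"jar",uvh(s,338,136,.09))
E
```

```text
top ledge ctr [ 588.9 -126.9] len [138.8 159.6 136.6 162. ] ang [8.7 8.7 9.7 9.5]
top t3 ctr [ 592.6 -126.6] len [95.1 97.4 95.2 96.3] ang [9.  8.6 8.3 8.6]
top t2 ctr [571.2  -3.2] len [97.9 98.1 94.3 99.1] ang [ 9.   8.5  9.6 10.6]
scene ledge ctr [ 591.3 -125.4] len [137.8 160.8 137.7 159.9] ang [10.   9.8  9.6  9.8]
scene t3 ctr [ 596.1 -125.4] len [96.6 97.2 95.8 99.3] ang [6.7 8.6 8.  9. ]
scene t2 ctr [574.4  -1.4] len [95.5 99.  96.8 97.3] ang [10.3  9.5  9.3  8.7]
top jar 574 [ 0.7437808  -0.1536625   0.08895324] [0.0618443  0.05863279 0.01407444]
lid [0.572 0.085 0.097] [ 0.033 -0.985 -0.169]
scene jar 658 [ 0.74864433 -0.1548884   0.08948592] [0.06100547 0.06089587 0.01524058]
lid [0.582 0.075 0.084] [ 0.079 -0.992 -0.1  ]
strainer [0.40850474 0.0690262  0.012     ] soap [ 0.50776987 -0.44413494  0.032     ] jar [ 0.75173741 -0.15635953  0.09      ]
```

```bash
cat >> h.py <<'E'
CASE=np.array([589.3,1.0]); CY=np.radians(9.5)
from scipy.spatial.transform import Rotation as Ro
def toC(p):
    c,s=np.cos(CY),np.sin(CY); d=np.array(p[:2])-CASE; return np.array([c*d[0]+s*d[1],-s*d[0]+c*d[1],p[2]])
def toW(p):
    c,s=np.cos(CY),np.sin(CY); return np.array([CASE[0]+c*p[0]-s*p[1],CASE[1]+s*p[0]+c*p[1],p[2]])
def go(*targets):
    "targets (case x,y,z mm, yaw rel case deg): shift and turn in present tool axes"
    from bench import get_obs
    o=get_obs(); R=Ro.from_euler("xyz",o["ee_rot"]); p=np.array(o["tool_pos"])*1000
    print("t",round(o["time"],2),"case",toC(p).round(1),"yawrel",round(np.degrees(o["ee_rot"][2]-CY),2),"F",np.round(o["wrist_force"],1))
    for x,y,z,a in targets:
        T=Ro.from_euler("xyz",[np.pi,0,CY+np.radians(a)])
        print((R.inv().apply(toW((x,y,z))-p)/1000).round(4),(R.inv()*T).as_rotvec().round(3))
E
python3 -c "
from h import *
go((-16,-205,120,90))
for n in('top','scene'):
    s=pickle.load(open(n+'0.pkl','rb'))
    for p in[(0,55,49),(-51,-51,37),(53,55,47),(-20,-126,37)]: print(n,p,pix(s,toW(p)/1000))
"
```

```text
t 0.1 case [-511.2 -448.7  204.4] yawrel 7.33 F [-0.3  0.4 -1. ]
[ 0.5222 -0.1784  0.0849] [-1.000e-03 -2.000e-03 -1.443e+00]
top (0, 55, 49) [245.4 216.7]
top (-51, -51, 37) [296.2 230.9]
top (53, 55, 47) [242.  194.4]
top (-20, -126, 37) [326.2 211.6]
scene (0, 55, 49) [389.7 223.2]
scene (-51, -51, 37) [342.3 206.7]
scene (53, 55, 47) [391.3 244.4]
scene (-20, -126, 37) [310.3 218.1]
```

Call:
carry_out(
  commands=[
    [0.045,-0.015,0,0,0,-0.14],
    [0.09,-0.03,0,0,0,-0.28],
    [0.135,-0.045,0,0,0,-0.42],
    [0.18,-0.06,0,0,0,-0.56],
    [0.225,-0.075,0,0,0,-0.7],
  ],
  jaw=0.62,
)

```text
time: 0.6
tool_pos: [0.354, -0.388, 0.205]
ee_rot: [-3.141, -0.0, 0.999]
wrist_force: [0.9, -0.9, 0.3]
width: 0.0594
finger_force: 0.0
```

```bash
python3 -c "
from h import *
go((-16,-205,120,90))"
```

```text
t 0.6 case [-296.3 -344.8  205. ] yawrel 47.75 F [ 0.9 -0.9  0.3]
[0.2919 0.1135 0.085 ] [-0.001 -0.    -0.737]
```

Call:
carry_out(
  commands=[
    [0.045,0.0175,0,0,0,-0.147],
    [0.09,0.035,0,0,0,-0.295],
    [0.135,0.0525,0,0,0,-0.442],
    [0.18,0.07,0,0,0,-0.59],
    [0.225,0.088,0.01,0,0,-0.737],
  ],
)

```text
time: 1.1
tool_pos: [0.5514, -0.2478, 0.1966]
ee_rot: [3.14, 0.002, 1.737]
wrist_force: [-0.3, -0.9, 0.5]
width: 0.0584
finger_force: 0.0
```

```bash
python3 -c "
from h import *
go((-16,-205,41,90))"
```

```text
t 1.1 case [ -78.5 -239.1  196.6] yawrel 90.03 F [-0.3 -0.9  0.5]
[0.0344 0.0622 0.1556] [0.002 0.002 0.   ]
```

Call:
carry_out(
  commands=[
    [0.016,0.03,0.02,0,0,0],
    [0.03,0.06,0.045,0,0,0],
    [0.034,0.062,0.09,0,0,0],
    [0.034,0.062,0.135,0,0,0],
    [0.034,0.062,0.155,0,0,0],
  ],
)

```text
time: 1.6
tool_pos: [0.6022, -0.2034, 0.0357]
ee_rot: [-3.134, -0.005, 1.732]
wrist_force: [-19.8, 8.5, 62.7]
width: 0.0582
finger_force: 32.9
```

```bash
python3 - <<'E'
from bench import *
from h import *
go((-16,-48-8,41,90))
s=snapshot("scene"); im=s["img"][170:290,250:440,::-1]
cv2.imwrite("pics/a1.png",cv2.resize(im,None,fx=4.2,fy=4.2,interpolation=cv2.INTER_CUBIC))
E
```

```text
t 1.6 case [ -21.  -203.7   35.7] yawrel 89.73 F [-19.8   8.5  62.7]
[ 0.1478  0.0043 -0.0045] [-0.008 -0.005 -0.005]
```

View pics/a1.png

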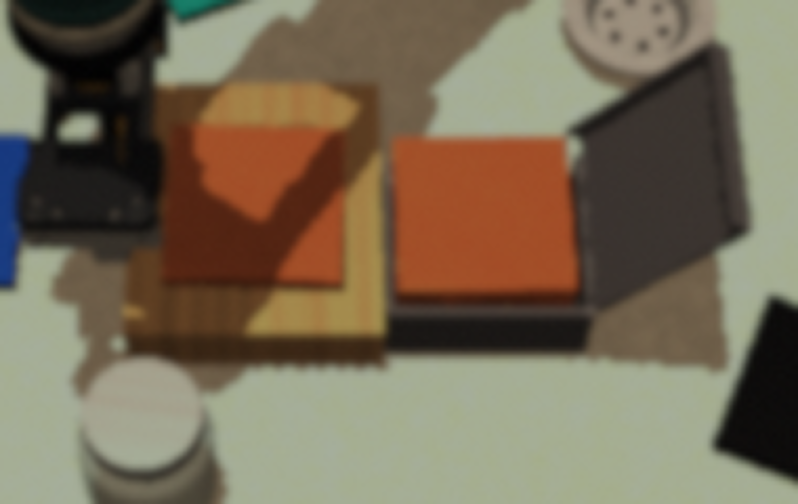

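The view shows the fingers just left of tile_3 at crop (90,200), pressing on the ledge edge. Tile_3 at (255,205) looks undisturbed. I'll lift a little first.

Call:
carry_out(
  commands=[
    [0,0,-0.003,0,0,0],
    [0,0,-0.006,0,0,0],
    [0,0.0,-0.006,0,0,0],
    [0,0,-0.006,0,0,0],
    [0,0,-0.006,0,0,0],
  ],
)

```text
time: 2.15
tool_pos: [0.6053, -0.2056, 0.0467]
ee_rot: [3.141, 0.0, 1.731]
wrist_force: [0.7, 0.2, -0.3]
width: 0.0581
finger_force: 0.0
```

```bash
python3 -c "
from h import *
go((-16,-180,41,90),(-16,-56,41,90))"
```

```text
t 2.15 case [ -18.3 -206.4   46.7] yawrel 89.66 F [ 0.7  0.2 -0.3]
[0.0264 0.0022 0.0057] [ 0.     0.    -0.006]
[0.1504 0.0014 0.0057] [ 0.     0.    -0.006]
```

Call:
carry_out(
  commands=[
    [0,0.002,0.003,0,0,-0.006],
    [0.003,0.002,0.005,0,0,-0.006],
    [0.01,0.002,0.0055,0,0,-0.006],
    [0.017,0.002,0.0055,0,0,-0.006],
    [0.024,0.002,0.0055,0,0,-0.006],
  ],
)

```text
time: 2.65
tool_pos: [0.6033, -0.1809, 0.0409]
ee_rot: [-3.142, 0.0, 1.737]
wrist_force: [-1.2, -1.0, -0.4]
width: 0.0581
finger_force: 0.5
```

Call:
carry_out(
  commands=[
    [0.006,0,0,0,0,0],
    [0.012,0,0,0,0,0],
    [0.018,0,0,0,0,0],
    [0.024,0,0,0,0,0],
    [0.03,0,0,0,0,0],
  ],
)

```text
time: 3.15
tool_pos: [0.5983, -0.1515, 0.0411]
ee_rot: [3.141, 0.0, 1.737]
wrist_force: [-1.2, -1.3, -0.4]
width: 0.0581
finger_force: 0.4
```

```bash
python3 -c "
from h import *
go((-16,-56,41,90))"
```

```text
t 3.15 case [ -16.2 -151.9   41.1] yawrel 90.01 F [-1.2 -1.3 -0.4]
[0.0959 0.0003 0.    ] [0. 0. 0.]
```

Call:
carry_out(
  commands=[
    [0.007,0,0,0,0,0],
    [0.014,0,0,0,0,0],
    [0.021,0,0,0,0,0],
    [0.028,0,0,0,0,0],
    [0.035,0,0,0,0,0],
  ],
)

```text
time: 3.65
tool_pos: [0.5926, -0.1168, 0.0411]
ee_rot: [3.141, 0.0, 1.737]
wrist_force: [0.4, -0.9, 1.1]
width: 0.058
finger_force: 0.5
```

Call:
carry_out(
  commands=[
    [0.007,0,0,0,0,0],
    [0.014,0,0,0,0,0],
    [0.021,0,0,0,0,0],
    [0.028,0,0,0,0,0],
    [0.035,0,0,0,0,0],
  ],
)

```text
time: 4.15
tool_pos: [0.5865, -0.0822, 0.0407]
ee_rot: [-3.141, -0.0, 1.737]
wrist_force: [0.4, -0.2, -0.7]
width: 0.0581
finger_force: 0.4
```

```bash
python3 - <<'E'
from bench import *
from h import *
go((-16,-56,41,90))
s=snapshot("scene"); im=s["img"][170:290,250:440,::-1]
cv2.imwrite("pics/a2.png",cv2.resize(im,None,fx=4.2,fy=4.2,interpolation=cv2.INTER_CUBIC))
E
```

```text
t 4.15 case [-16.5 -81.6  40.7] yawrel 90.01 F [ 0.4 -0.2 -0.7]
[ 0.0256  0.0005 -0.0003] [-0. -0.  0.]
```

View pics/a2.png

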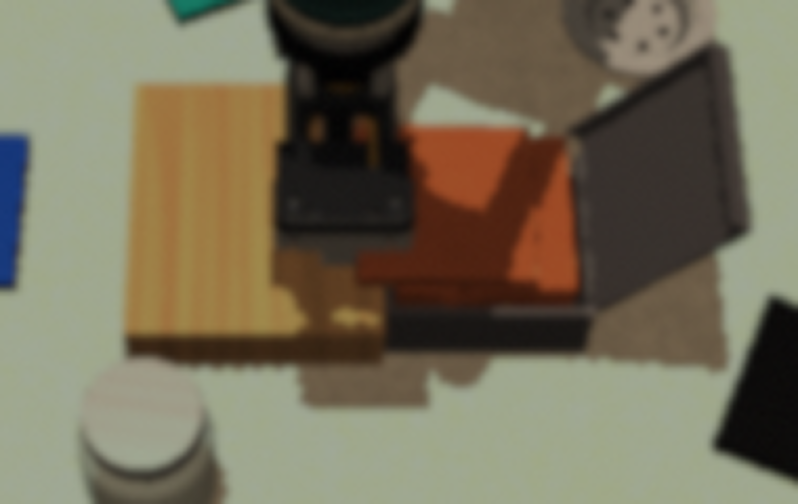

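The view shows tile_3 sliding on straight, with its leading edge at crop x of about 540, just short of the hinge wall at 580.

Call:
carry_out(
  commands=[
    [0.004,0,0,0,0,0],
    [0.008,0,0.0005,0,0,0],
    [0.012,0,0.001,0,0,0],
    [0.016,0,0.001,0,0,0],
    [0.02,0,0.001,0,0,0],
  ],
)

```text
time: 4.7
tool_pos: [0.5835, -0.0629, 0.04]
ee_rot: [3.141, 0.0, 1.737]
wrist_force: [-0.3, -0.6, 0.7]
width: 0.0588
finger_force: 0.5
```

Call:
carry_out(
  commands=[
    [0.0015,0,0,0,0,0],
    [0.003,0,0,0,0,0],
    [0.004,0,0,0,0,0],
    [0.005,0,0,0,0,0],
    [0.005,0,0,0,0,0],
  ],
)

```text
time: 5.2
tool_pos: [0.5828, -0.0584, 0.04]
ee_rot: [3.142, 0.001, 1.737]
wrist_force: [0.4, -1.1, 0.3]
width: 0.0581
finger_force: 0.8
```

```bash
python3 -c "
from h import *
go((-16,-56,41,90))"
```

```text
t 5.2 case [-16.3 -57.5  40. ] yawrel 90.01 F [ 0.4 -1.1  0.3]
[ 0.0015  0.0003 -0.001 ] [0.    0.001 0.   ]
```

Call:
carry_out(
  commands=[
    [0.0005,0,0,0,0,0],
    [0.001,0,0,0,0,0],
    [0.0015,0,0,0,0,0],
    [0.002,0,0,0,0,0],
    [0.002,0,0,0,0,0],
  ],
)

```text
time: 5.7
tool_pos: [0.5828, -0.0583, 0.0401]
ee_rot: [3.141, 0.004, 1.736]
wrist_force: [1.6, -7.2, -0.5]
width: 0.058
finger_force: 3.3
```

Call:
carry_out(
  commands=[
    [0.0005,0,0,0,0,0],
    [0.001,0,0,0,0,0],
    [0.0015,0,0,0,0,0],
    [0.0015,0,0,0,0,0],
    [0.0015,0,0,0,0,0],
  ],
)

```text
time: 6.2
tool_pos: [0.5828, -0.0582, 0.0403]
ee_rot: [3.141, 0.007, 1.736]
wrist_force: [2.1, -9.3, -1.5]
width: 0.0581
finger_force: 4.7
```

```bash
python3 - <<'E'
from bench import *
from h import *
go((-16,-56,41,90))
for n in("scene","top"):
    s=snapshot(n);b=(330,180,430,260) if n=="scene" else (210,175,310,255); im=s["img"][b[1]:b[3],b[0]:b[2],::-1]
    cv2.imwrite(f"pics/a3{n}.png",cv2.resize(im,None,fx=5,fy=5,interpolation=cv2.INTER_CUBIC))
a=[cv2.imread(f"pics/a3{n}.png") for n in("scene","top")]
cv2.imwrite("pics/a3.png",cv2.resize(np.hstack(a),(800,320)))
E
```

```text
t 6.2 case [-16.2 -57.3  40.3] yawrel 89.96 F [ 2.1 -9.3 -1.5]
[ 0.0013  0.0002 -0.0007] [ 0.001  0.007 -0.001]
```

View pics/a3.png

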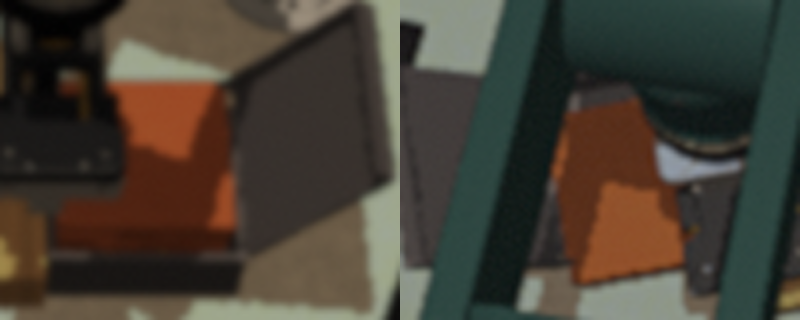

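Contact is about 9 N, so tile_3 has been stopped. I'll back off, lift, and check it before squaring.

Call:
carry_out(
  commands=[
    [-0.006,0,0,0,0,0],
    [-0.012,0,-0.002,0,0,0],
    [-0.012,0,-0.03,0,0,0],
    [-0.012,-0.03,-0.075,0,0,0.1],
    [-0.012,-0.07,-0.1,0,0,0.24],
  ],
  jaw=0.43,
)

```text
time: 6.8
tool_pos: [0.5169, -0.0776, 0.1417]
ee_rot: [3.139, -0.001, 1.493]
wrist_force: [-0.4, -1.1, 1.1]
width: 0.0404
finger_force: 0.0
```

```bash
python3 -c "
from h import *
go((-105,-15,110,0))"
```

```text
t 6.8 case [-84.4 -65.6 141.7] yawrel 76.05 F [-0.4 -1.1  1.1]
[ 0.0441 -0.0322  0.0317] [ 1.000e-03 -3.000e-03  1.327e+00]
```

Call:
carry_out(
  commands=[
    [0.0,-0.02,0,0,0,0.147],
    [0.01,-0.03,0,0,0,0.295],
    [0.02,-0.033,0,0,0,0.442],
    [0.03,-0.033,0,0,0,0.59],
    [0.035,-0.033,0,0,0,0.737],
  ],
)

```text
time: 7.3
tool_pos: [0.4852, -0.0393, 0.1397]
ee_rot: [-3.14, -0.001, 0.755]
wrist_force: [0.4, -0.6, -0.2]
width: 0.0404
finger_force: 0.0
```

Call:
carry_out(
  commands=[
    [0.0,0,0,0,0,0.147],
    [0,0,0,0,0,0.295],
    [0,0,0,0,0,0.442],
    [0,0,0,0,0,0.59],
    [0,0,0,0,0,0.59],
  ],
)

```text
time: 7.8
tool_pos: [0.4853, -0.0401, 0.1395]
ee_rot: [-3.14, 0.0, 0.171]
wrist_force: [-0.8, 0.0, 0.2]
width: 0.0405
finger_force: 0.0
```

```bash
python3 - <<'E'
from bench import *
from h import *
go((-105,-15,10,0))
s=snapshot("scene");pickle.dump(s,open("s4.pkl","wb"));b=(320,180,430,260); im=s["img"][b[1]:b[3],b[0]:b[2],::-1]
cv2.imwrite("pics/a4.png",np.clip(cv2.resize(im,None,fx=7,fy=7,interpolation=cv2.INTER_CUBIC)*1.5,0,255).astype(np.uint8))
for p in[(-47,-51,37),(53,-51,37),(53,51,47),(-47,51,47),(0,51,47)]: print(p,(pix(s,toW(p)/1000)-[320,180])*7)
P=cloud(s);print(np.round(P[212:232:4,352:380:4,2]*1000))
E
```

```text
t 7.8 case [-109.3  -23.3  139.5] yawrel 0.27 F [-0.8  0.   0.2]
[ 0.0044 -0.0081  0.1295] [-0.001  0.     0.005]
(-47, -51, 37) [156.8 197.4]
(53, -51, 37) [163.8 464.1]
(53, 51, 47) [486.5 450.8]
(-47, 51, 47) [465.5 182. ]
(0, 51, 47) [474.6 305.2]
[[  47.   44.   46.   44.   45.   42.   44.]
 [  45.   45.   45.   45.   48.   47.   43.]
 [  49.   47.   44.   47.   47.   49.   43.]
 [1054.   46.   47.   43.   43.   47.   48.]
 [  45.   43.   46.   41.   46.   45.   46.]]
```

View pics/a4.png

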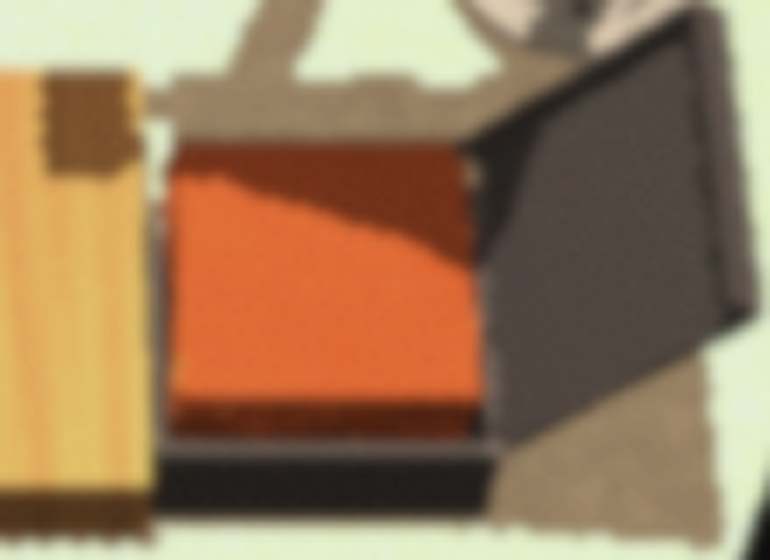

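Tile_3 lies flat in the case (depth about 45 mm), against the hinge wall at crop x of about 480, with a gap in front of the back stop at y 400–440. Next I'll descend in front of the pile.

Call:
carry_out(
  commands=[
    [0.004,-0.008,0.03,0,0,0.005],
    [0.004,-0.008,0.065,0,0,0.005],
    [0.004,-0.008,0.1,0,0,0.005],
    [0.004,-0.008,0.118,0,0,0.005],
    [0.004,-0.008,0.127,0,0,0.005],
  ],
)

```text
time: 8.35
tool_pos: [0.4863, -0.0315, 0.0101]
ee_rot: [-3.14, 0.004, 0.167]
wrist_force: [-1.3, 0.3, -0.1]
width: 0.0405
finger_force: 0.0
```

Call:
carry_out(
  commands=[
    [0.005,0,0,0,0,0],
    [0.011,0,0,0,0,0],
    [0.017,0,0,0,0,0],
    [0.023,0,0,0,0,0],
    [0.028,0,0,0,0,0],
  ],
)

```text
time: 8.85
tool_pos: [0.5168, -0.0276, 0.0134]
ee_rot: [3.141, -0.001, 0.165]
wrist_force: [-3.2, -1.2, 0.8]
width: 0.0401
finger_force: 1.3
```

```bash
python3 -c "
from h import *
go((-57,-15,10,0))"
```

```text
t 8.85 case [-76.2 -16.3  13.4] yawrel -0.04 F [-3.2 -1.2  0.8]
[ 0.0192 -0.0013  0.0034] [ 0.001 -0.001 -0.001]
```

Call:
carry_out(
  commands=[
    [0.003,-0.001,0,0,0,0],
    [0.006,-0.001,0,0,0,0],
    [0.009,-0.001,0,0,0,0],
    [0.012,-0.001,0,0,0,0],
    [0.014,-0.001,0,0,0,0],
  ],
)

```text
time: 9.35
tool_pos: [0.5294, -0.0243, 0.0123]
ee_rot: [3.142, 0.0, 0.165]
wrist_force: [-3.4, -1.1, 0.8]
width: 0.0402
finger_force: 1.5
```

Call:
carry_out(
  commands=[
    [0.001,0,0,0,0,0],
    [0.002,0,0,0,0,0],
    [0.003,0,0,0,0,0],
    [0.004,0,0,0,0,0],
    [0.005,0,0,0,0,0],
  ],
)

```text
time: 9.85
tool_pos: [0.5325, -0.0238, 0.0122]
ee_rot: [-3.142, 0.004, 0.165]
wrist_force: [-8.2, -2.9, 2.9]
width: 0.0406
finger_force: 4.3
```

```bash
python3 -c "
from h import *
go((-57,-15,10,0))"
```

```text
t 9.85 case [-60.1 -15.   12.2] yawrel -0.06 F [-8.2 -2.9  2.9]
[ 0.0032 -0.      0.0022] [-0.     0.004 -0.001]
```

Call:
carry_out(
  commands=[
    [0.001,0,0,0,0,0],
    [0.002,0,0,0,0,0],
    [0.003,0,0,0,0,0],
    [0.004,0,0,0,0,0],
    [0.004,0,0,0,0,0],
  ],
)

```text
time: 10.35
tool_pos: [0.5327, -0.0236, 0.0121]
ee_rot: [-3.141, 0.013, 0.165]
wrist_force: [-15.9, -2.7, 9.9]
width: 0.0404
finger_force: 8.5
```

```bash
python3 -c "
from h import *
go((-57,-15,10,0))"
```

```text
t 10.35 case [-59.9 -14.9  12.1] yawrel -0.03 F [-15.9  -2.7   9.9]
[0.0029 0.0001 0.002 ] [-0.     0.013 -0.001]
```

Call:
carry_out(
  commands=[
    [-0.01,0,0,0,0,0],
    [-0.035,0,0,0,0,0],
    [-0.045,0,-0.04,0,0,0],
    [-0.045,0,-0.085,0,0,0],
    [-0.045,0,-0.13,0,0,0],
  ],
  jaw=0,
)

```text
time: 10.85
tool_pos: [0.4942, -0.0296, 0.1439]
ee_rot: [-3.141, -0.003, 0.165]
wrist_force: [1.3, 0.9, 0.1]
width: 0.0042
finger_force: 0.0
```

```bash
python3 - <<'E'
from bench import *
from h import *
go((0,170,230,90))
s=snapshot("scene");pickle.dump(s,open("s5.pkl","wb"));b=(320,180,430,260); im=s["img"][b[1]:b[3],b[0]:b[2],::-1]
cv2.imwrite("pics/a5.png",np.clip(cv2.resize(im,None,fx=7,fy=7,interpolation=cv2.INTER_CUBIC)*1.5,0,255).astype(np.uint8))
print("lid edge px for angles",[(a,((pix(s,toW((0,55-110*np.cos(a),49+110*np.sin(a)))/1000)-[320,180])*7).round()) for a in(2.1,2.2,2.3)])
E
```

```text
t 10.85 case [-98.9 -14.5 143.9] yawrel -0.05 F [1.3 0.9 0.1]
[ 0.0989 -0.1846 -0.0857] [ 0.002 -0.003 -1.572]
lid edge px for angles [(2.1, array([710., 148.])), (2.2, array([737., 158.])), (2.3, array([761., 170.]))]
```

View pics/a5.png

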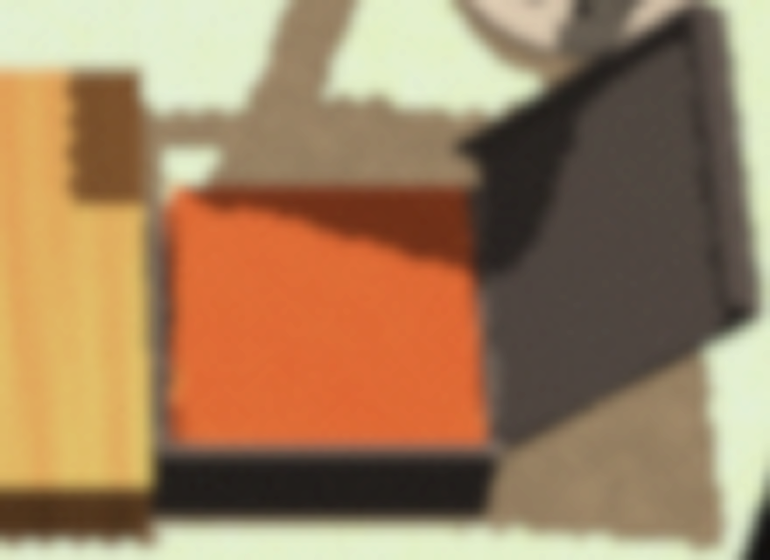

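The pile is home: tile_3's back edge at crop y of about 445 touches the back stop and its edges run parallel to the walls. The lid's free edge at (735,160) gives an angle of about 2.2. Now I'll go behind the lid.

Call:
carry_out(
  commands=[
    [0.0,-0.01,-0.04,0,0,-0.14],
    [0.01,-0.025,-0.075,0,0,-0.28],
    [0.03,-0.06,-0.09,0,0,-0.42],
    [0.045,-0.095,-0.09,0,0,-0.56],
    [0.06,-0.13,-0.09,0,0,-0.7],
  ],
)

```text
time: 11.4
tool_pos: [0.5336, 0.11, 0.234]
ee_rot: [3.138, -0.005, 0.871]
wrist_force: [-0.4, 0.6, -0.4]
width: 0.0005
finger_force: 0.0
```

```bash
python3 -c "
from h import *
go((0,175,230,90))"
```

```text
t 11.4 case [-37.  116.7 234. ] yawrel 40.38 F [-0.4  0.6 -0.4]
[ 0.0659 -0.0205  0.0043] [ 0.005 -0.004 -0.866]
```

Call:
carry_out(
  commands=[
    [0.025,-0.008,0,0,0,-0.147],
    [0.05,-0.016,0,0,0,-0.294],
    [0.066,-0.02,0,0,0,-0.441],
    [0.066,-0.02,0.005,0,0,-0.588],
    [0.066,-0.02,0.005,0,0,-0.735],
  ],
)

```text
time: 11.9
tool_pos: [0.5601, 0.1728, 0.2266]
ee_rot: [3.14, -0.002, 1.608]
wrist_force: [-0.2, -0.4, -0.3]
width: 0.0007
finger_force: 0.0
```

```bash
python3 -c "
from h import *
go((0,170,122,90))"
```

```text
t 11.9 case [ -0.5 174.2 226.6] yawrel 82.62 F [-0.2 -0.4 -0.3]
[-0.0043  0.0008  0.1046] [ 0.002 -0.002 -0.129]
```

Call:
carry_out(
  commands=[
    [-0.004,0.001,0.03,0,0,-0.129],
    [-0.004,0.001,0.06,0,0,-0.129],
    [-0.004,0.001,0.085,0,0,-0.129],
    [-0.004,0.001,0.1,0,0,-0.129],
    [-0.004,0.001,0.103,0,0,-0.129],
  ],
)

```text
time: 12.4
tool_pos: [0.5597, 0.1674, 0.1222]
ee_rot: [-3.139, -0.001, 1.729]
wrist_force: [-1.1, 1.0, 0.1]
width: 0.0006
finger_force: 0.0
```

Call:
carry_out(
  commands=[
    [-0.012,0,0,0,0,0],
    [-0.024,0,0,0,0,0],
    [-0.036,0,0,0,0,0],
    [-0.048,0,0,0,0,0],
    [-0.06,0,0,0,0,0],
  ],
)

```text
time: 12.9
tool_pos: [0.5706, 0.1071, 0.1256]
ee_rot: [3.139, -0.001, 1.728]
wrist_force: [0.9, 2.3, 0.9]
width: 0.0005
finger_force: 0.9
```

Call:
carry_out(
  commands=[
    [-0.01,0,0,0,0,0],
    [-0.02,0,0,0,0,0],
    [-0.03,0,0,0,0,0],
    [-0.04,0,0,0,0,0],
    [-0.05,0,0,0,0,0],
  ],
)

```text
time: 13.4
tool_pos: [0.5778, 0.0578, 0.1242]
ee_rot: [-3.141, -0.0, 1.729]
wrist_force: [-0.7, 0.9, -0.4]
width: 0.0002
finger_force: 0.6
```

```bash
python3 -c "
from h import *
go((0,40,122,90))"
```

```text
t 13.4 case [ -2.   57.9 124.2] yawrel 89.55 F [-0.7  0.9 -0.4]
[-0.0179  0.0022  0.0022] [-0.    -0.    -0.008]
```

Call:
carry_out(
  commands=[
    [-0.01,0.002,-0.002,0,0,0],
    [-0.02,0.002,0.0,0,0,0],
    [-0.032,0.002,0.006,0,0,0],
    [-0.043,0.002,0.015,0,0,0],
    [-0.054,0.002,0.025,0,0,0],
  ],
)

```text
time: 13.9
tool_pos: [0.5886, 0.0044, 0.0989]
ee_rot: [3.141, 0.001, 1.729]
wrist_force: [-0.1, 0.9, 0.1]
width: 0.0001
finger_force: 0.4
```

Call:
carry_out(
  commands=[
    [-0.005,0,0.008,0,0,0],
    [-0.01,0,0.016,0,0,0],
    [-0.014,0,0.024,0,0,0],
    [-0.017,0,0.03,0,0,0],
    [-0.019,0,0.035,0,0,0],
  ],
)

```text
time: 14.4
tool_pos: [0.591, -0.0133, 0.0637]
ee_rot: [-3.141, -0.0, 1.729]
wrist_force: [0.5, 0.2, 0.7]
width: 0.001
finger_force: 0.1
```

```bash
python3 -c "
from h import *
go((0,-40,53,90))"
```

```text
t 14.4 case [ -0.7 -14.4  63.7] yawrel 89.56 F [0.5 0.2 0.7]
[-0.0256  0.0009  0.0107] [-0.001 -0.    -0.008]
```

Call:
carry_out(
  commands=[
    [0,0,0.004,0,0,0],
    [-0.003,0,0.007,0,0,0],
    [-0.006,0,0.009,0,0,0],
    [-0.01,0,0.011,0,0,0],
    [-0.014,0,0.012,0,0,0],
  ],
)

```text
time: 14.9
tool_pos: [0.5935, -0.0274, 0.0525]
ee_rot: [3.141, 0.0, 1.729]
wrist_force: [0.4, 0.6, 0.0]
width: 0.0002
finger_force: 0.1
```

Call:
carry_out(
  commands=[
    [0,0,0.001,0,0,0],
    [0,0,0.002,0,0,0],
    [0,0,0.003,0,0,0],
    [0,0,0.004,0,0,0],
    [0,0,0.004,0,0,0],
  ],
)

```text
time: 15.4
tool_pos: [0.5937, -0.0276, 0.0511]
ee_rot: [3.14, 0.002, 1.729]
wrist_force: [-3.4, -2.0, 9.7]
width: 0.0003
finger_force: 4.7
```

```bash
python3 -c "
from h import *
go((0,-40,51,90))"
```

```text
t 15.4 case [ -0.4 -28.9  51.1] yawrel 89.56 F [-3.4 -2.   9.7]
[-0.0111  0.0005  0.0001] [ 0.001  0.002 -0.008]
```

Tip at z = 51.1 mm with about 10 N, which matches the shut lid's top face. One slightly firmer press, then lift away and look.

Call:
carry_out(
  commands=[
    [0,0,0.001,0,0,0],
    [0,0,0.002,0,0,0],
    [0,0,0.003,0,0,0],
    [0,0,0.003,0,0,0],
    [0,0,0.003,0,0,0],
  ],
)

```text
time: 15.9
tool_pos: [0.5938, -0.0276, 0.0509]
ee_rot: [3.139, 0.002, 1.729]
wrist_force: [-8.3, -0.5, 20.0]
width: 0.0005
finger_force: 9.7
```

Call:
carry_out(
  commands=[
    [0,0,-0.01,0,0,0],
    [0,0,-0.04,0,0,0],
    [0,-0.02,-0.085,0,0,0],
    [0,-0.06,-0.12,0,0,0],
    [0,-0.1,-0.14,0,0,0],
  ],
)

```text
time: 16.4
tool_pos: [0.4951, -0.0429, 0.1883]
ee_rot: [3.138, 0.001, 1.73]
wrist_force: [0.2, -0.7, 0.3]
width: 0.0004
finger_force: 0.0
```

Call:
carry_out(
  commands=[
    [0,-0.045,0,0,0,0],
    [0,-0.09,0,0,0,0],
    [0,-0.11,0,0,0,0],
    [0,-0.11,0,0,0,0],
    [0,-0.11,0,0,0,0],
  ],
)

```text
time: 16.9
tool_pos: [0.3865, -0.0601, 0.1857]
ee_rot: [3.14, 0.0, 1.728]
wrist_force: [-0.3, 0.1, -0.7]
width: 0.0006
finger_force: 0.0
```

```bash
python3 - <<'E'
from bench import *
from h import *
go()
s=snapshot("scene");b=(260,150,430,290); im=s["img"][b[1]:b[3],b[0]:b[2],::-1]
cv2.imwrite("pics/a6.png",np.clip(cv2.resize(im,None,fx=4.2,fy=4.2,interpolation=cv2.INTER_CUBIC)*1.4,0,255).astype(np.uint8))
P=cloud(s); C=np.stack([toC(p*1000) for p in P.reshape(-1,3)]); C[:,2]*=1
for y in(-45,-20,10,40):
    m=(abs(C[:,1]-y)<8)&(abs(C[:,0])<45)&(C[:,2]>20)&(C[:,2]<150); print(y,m.sum(),np.median(C[m,2]).round(1))
E
```

```text
t 16.9 case [-210.1  -26.8  185.7] yawrel 89.53 F [-0.3  0.1 -0.7]
-45 241 51.2
-20 247 51.2
10 246 51.3
40 238 51.3
```

View pics/a6.png

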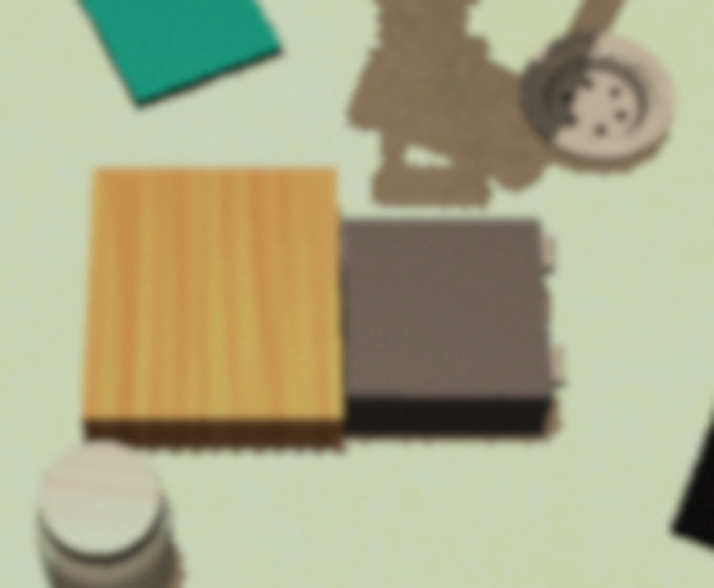

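The lid at crop (445,305) is shut and level, with its top at 51 mm all over. The jar (100,500) and strainer (600,100) are undisturbed, and the arm is clear.

```bash
python3 -c "
from bench import *
print(close_job())"
```

```text
the job is handed in; nothing more can be done
None
```

I slid tile_3 onto the other two, pushed the pile home against the back stop, shut the lid fully (top level at 51 mm) and handed the job in at 17 s; the lower tiles' y alignment inside the case couldn't be seen, and the jar, strainer and soap box were not touched.

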